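Shut down the evaporator and snap the cap onto the dried vial

TASK

The drying run is over and the timer of the evaporator is beeping: silence it with the yellow key, then switch the heat off with the red key, then the nitrogen with the blue key, pressing each fully down and letting it come back up before the next, and leave the white key alone. Then take the blue snap cap from the steel tray and press it straight down onto the one open vial in the heating block until it clicks, and keep pressing after the click so that it is fully home. Finish like that, still pressing the cap firmly down with the fingers (do not let go at the end), and leave the two capped vials standing in their wells.

Things in the scene. Friction and masses are not known exactly. Their poses are not given: they have to be found in the camera images.
- evaporator: white bench evaporator, fixed, 280 mm deep (x), 260 wide (y), 100 high; origin at the centre of its underside on the bench, x points away from its key side. Front: key deck sloping 10 degrees, four keys in a row. Behind it an aluminium heating block (top 103 mm up), three wells in a row at x = -6, y = -75, 0, +75 mm, one vial in each. Rear left: a column, its gas manifold swung out to the left, 240 to 350 mm up
- key_yellow_top (a point): centre of the top face of the yellow round key (beeper off), 24 mm across; its z axis is the key's axis, leaning 10 degrees to the front. The keys are 44 mm apart; each stands 9 mm out of a black bezel 40 mm across
- key_red_top (a point): the same for the red key (heat off)
- key_blue_top (a point): the same for the blue key (nitrogen off)
- key_white_top (a point): the same for the white key (settings), not to be pressed
- key_yellow (a joint): how far the yellow key is pressed in, 0 up to 0.005 m fully down; a spring returns it, 1.4 N at the start and 4.5 N fully down
- key_red (a joint): the same for the red key
- key_blue (a joint): the same for the blue key
- key_white (a joint): the same for the white key
- cap_centre (a point): centre of the loose blue snap cap, half-way up; z up. The cap is round, 40 mm across and 20 mm tall (about 14 g), closed on top, lying open side down on the tray floor. Inside, from the foot up: a 3 mm high lip (bore 31 mm) that must pass the vial's bead, a 6 mm high groove 36 mm wide for the bead, then a 31 mm bore up to 17 mm
- vial_mouth (a point): centre of the top of the open vial's rim (glass, 80 mm tall, 36 wide, loose in any one of the wells, 32 mm of it out of the block); z up. Neck 29 mm wide from 22 mm below the rim up, top 3 mm tapered; a springy bead 34 mm wide lies 11 mm below the rim. A cap laid on rests on the bead, its centre 1.6 mm above this point; about 10 N (25 if askew) snaps it on, the force drops and its centre ends 7 mm below
- vial_b_top (a point): centre of the top of the blue cap (40 mm across) of a closed vial, the same vial as the open one; it stands in another well and is to be left alone
- vial_c_top (a point): the same for the other closed vial
- tray: shallow steel tray fixed on the bench, 250 mm (x) by 190 mm (y), walls 12 mm high, inner floor 3 mm above the bench; origin at the centre of its underside
Things that resemble listed ones, but are neither listed nor needed, are in the scene too. What is shaped like the part that bears vial_mouth but green or orange is not meant.

How it is judged:
By the outcome, as a careful person would: the job done as asked, in the order asked, and still so for the second after the job is handed in, while the arm keeps its last pose, push and grip.
It also fails if it takes over 54 s, if anything falls off the work surface, if the arm or the gripper's body presses on something with over 40 N, if the wrist force passes 120 N, or if a joint passes its speed limit or range.

ROBOT

A 6-joint arm with a two-finger parallel gripper is mounted at the origin on the work surface. World frame = base frame: x ahead of the robot, y to its left, z up, the work surface at z = 0. Lengths are in m, angles in rad, forces in N, time in s.
With the tool pointing down it reaches from about 0.25 to 0.725 m from the base axis. Payload 4 kg.
Tool frame: the origin (TCP) lies on the centre line of the jaws, within the pads' length; the fingertips stand 25 mm ahead of it and the grasp point (between the pads) lies 6 mm ahead of it; z points along the fingers, x is the direction in which the jaws open and shut, and the axes are right-handed (so a half turn about z gives the same grasp; the last joint's range is limited). The gripper opens to 85 mm and grips with 20 to 120 N. Pads are 22 mm wide; open, the fingers measure 114 mm over their backs; the gripper's body (76 mm by 85 mm) begins 54 mm behind the grasp point. The pads swing forward as they close: fully open they stand 13 mm farther back than shut.
Start: joints at [-1.269, 0.241, 0.005, 1.335, 0, 1.571], TCP at [0.149, -0.477, 0.256] pointing down, gripper open.
Joint ranges: [-2.72, 2.72], [-1.05, 1.87], [-1.09, 1.28], [-1.99, 2.15], [-1.42, 1.44], [-3.14, 3.14]. Speed limits (rad/s): [2.79, 2.79, 3.14, 3.14, 3.14, 3.14].

INTERFACE

Orientations are given as a unit quaternion [x, y, z, w].
In Python, from workcell import bot, imaging, order gives the robot as it stands.
- The arm moves only by the tool carry_out, never from a script. Its argument "moves" is a list of rows, each a list of 5 numbers: the shift along the tool's x, y, z scaled (see below), then the turn about the tool's z scaled (see below), then the opening, from -1 (shut) to 1 (fully open). In form: [[tx, ty, tz, roll, hand], ...]. A call has 1 to 20 rows; each row is the pose to reach, as a shift and turn from the pose commanded when the call began, along the tool's axes at that moment; what a row does not reach only later rows make up. The controller multiplies each number of a shift by 0.1 m and each number of a turn by 90 degrees. A row lasts 1/10 s, in which the tool goes at most 50 mm and 8.59 degrees, less where a joint would pass 70% of its speed; a pose out of reach is approached as far as the arm can. A call with a number of a shift or a turn outside -1 to 1 is refused whole. A call with a gripper value outside its range is refused whole. The fingers move at their own pace and stop on an object; the grip force is fixed at half the most. Time passes only in rows, so rows that repeat a pose let the fingers close. It gives the time, the measured TCP pose, the force and the opening at its end, in the units of the state.
- bot.get_obs(): the state, without advancing time (a new reading comes with each control period).
- imaging.camera(name): name is "scene" or "top" or "wrist"; returns the picture (420x560x3 uint8, red, green, blue); there is no depth.
- imaging.camera_model(name): a dict with "fovy" (degrees; the focal length in pixels is half the picture's height over the tangent of half this angle, whatever the lens; pixels are square), "cx", "cy" (the principal point, pixels), "eye" and "rotation" of the camera in the world. Camera axes: x right, y up, looking along -z (the intrinsics and any distortion apply to the point x, -y, -z); pixel columns grow to the right and rows downward; lengths in m; the calibration is good to about 2 mm. A picture is of the moment at which its call begins: read the wrist's pose just before it. camera_model takes no time and is no camera call; for the wrist camera it gives the pose at the moment of the call.
- order.job_done(): hands the job in, once; it reports no verdict.
The state is a dict: "clock": time; "joint_pos": joint angles; "joint_vel": joint speeds; "tau": joint torques, N m; "eef_pos": TCP position; "tool_rot": TCP orientation; "ft_force": force on the tool from outside, world axes, zero at the start; "ft_torque": the same for the moment, N m; "grip_width": finger opening in m.
Only numpy, scipy, OpenCV 4.12 (cv2) and the standard library are available. Lean on these libraries where they do the work, as an engineer would, in place of code of your own. Each camera call takes 0.05 s, during which the arm holds its last target.

## Working session

There is one attempt and no reset: what is moved stays moved. The work goes in short steps, Python scripts to look and compute and a tool call to move; the robot and the scene stay as the last step left them, time stands still between calls to the robot, and variables do not carry over. Pictures are saved under pics/ and viewed, and the job is handed in when it is done.

Besides the shell and the picture viewer there is one more tool, called as a command line: name --pt "numbers of a row" for each row, then --argument value for the rest. carry_out: Moves the arm, as the interface text tells. Its arguments: {"type":"object","properties":{"moves":{"type":"array","items":{"type":"array","items":{"type":"number","minimum":-1,"maximum":1}}}},"required":["moves"]}

```bash
ls; mkdir -p pics; python3 - <<'E'
from workcell import bot, imaging, order
import cv2, numpy as np
print(bot.get_obs())
for n in ["scene","top","wrist"]:
    print(n, imaging.camera_model(n))
    im=imaging.camera(n); cv2.imwrite(f"pics/{n}0.png", im[:,:,::-1])
E
```

```text
pics
{'clock': 0.0, 'joint_pos': array([-1.26901097e+00,  2.41418609e-01,  3.71562712e-03,  1.33519708e+00,
        1.63954621e-05,  1.57079881e+00]), 'joint_vel': array([-0.00027256,  0.00057682,  0.00121488,  0.00079514, -0.00170619,
        0.00056075]), 'tau': array([ 3.51289000e-04, -3.72318721e+01,  2.52406955e+01,  1.71323150e-02,
        5.09917697e-05,  8.71852563e-06]), 'eef_pos': array([ 0.14844377, -0.47684573,  0.25540681]), 'tool_rot': array([ 8.05363746e-01, -5.92780001e-01, -8.42277173e-04, -6.30125412e-04]), 'ft_force': array([ 0.03869987, -0.58562156,  0.09001721]), 'ft_torque': array([-0.02873907, -0.01320581,  0.03219656]), 'grip_width': 0.0853031984860351}
scene {'fovy': 53.76496362739022, 'cx': 278.35686908411014, 'cy': 206.22487130125612, 'eye': array([ 0.96623123, -0.30542289,  0.63129421]), 'rotation': array([0.31533321, 0.20267473, 0.49217994, 0.78565058])}
top {'fovy': 57.449810251111685, 'cx': 279.8901564018278, 'cy': 213.21706317492766, 'eye': array([ 0.4123074 , -0.08843164,  0.87702645]), 'rotation': array([-0.05136656,  0.05391473,  0.71091802, -0.69932127])}
wrist {'fovy': 71.8424848869564, 'cx': 281.09554472386674, 'cy': 206.98797389197264, 'eye': array([ 0.21086787, -0.45772634,  0.3723326 ]), 'rotation': array([-0.10492983,  0.07824527, -0.58801145,  0.79819167])}
```

View pics/scene0.png

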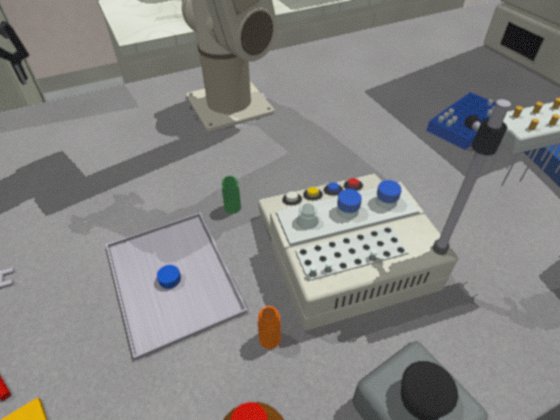

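View pics/top0.png

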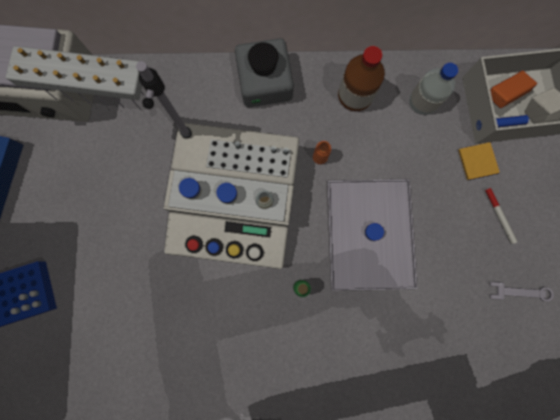

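View pics/wrist0.png

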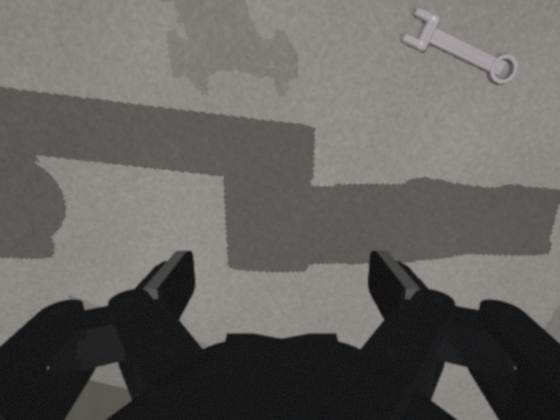

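```bash
cat > h.py <<'E'
import numpy as np, cv2
from scipy.spatial.transform import Rotation as R
from scipy.optimize import least_squares
def cam(m): return dict(f=210/np.tan(np.radians(m['fovy']/2)),cx=m['cx'],cy=m['cy'],eye=np.array(m['eye']),R=R.from_quat(m['rotation']).as_matrix())
def proj(c,P):
    q=(np.atleast_2d(P)-c['eye'])@c['R']
    return np.c_[c['cx']+c['f']*q[:,0]/-q[:,2], c['cy']-c['f']*q[:,1]/-q[:,2]]
def ray(c,u,v):
    return c['R']@np.array([(u-c['cx'])/c['f'],-(v-c['cy'])/c['f'],-1])
def atz(c,u,v,z):
    d=ray(c,u,v); return c['eye']+d*(z-c['eye'][2])/d[2]
def tri(obs):
    A=np.zeros((3,3));b=np.zeros(3)
    for c,u,v in obs:
        d=ray(c,u,v);d/=np.linalg.norm(d);M=np.eye(3)-np.outer(d,d);A+=M;b+=M@c['eye']
    X=np.linalg.solve(A,b); return X,[proj(c,X)[0]-[u,v] for c,u,v in obs]
def crop(src,dst,x0,y0,x1,y1,s):
    im=cv2.imread(src)[y0:y1,x0:x1]; cv2.imwrite(dst,cv2.resize(im,None,fx=s,fy=s,interpolation=cv2.INTER_CUBIC))
E
python3 - <<'E'
from h import *
from workcell import imaging
import pickle
pickle.dump({n:imaging.camera_model(n) for n in ["scene","top"]},open("cams.pkl","wb"))
crop("pics/top0.png","pics/t1.png",150,120,310,280,5*0.75)
crop("pics/top0.png","pics/t2.png",310,160,430,300,4)
crop("pics/scene0.png","pics/s1.png",250,165,460,325,3.75)
crop("pics/scene0.png","pics/s2.png",100,205,250,360,3.75)
E
```

```text
(no output)
```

View pics/t1.png

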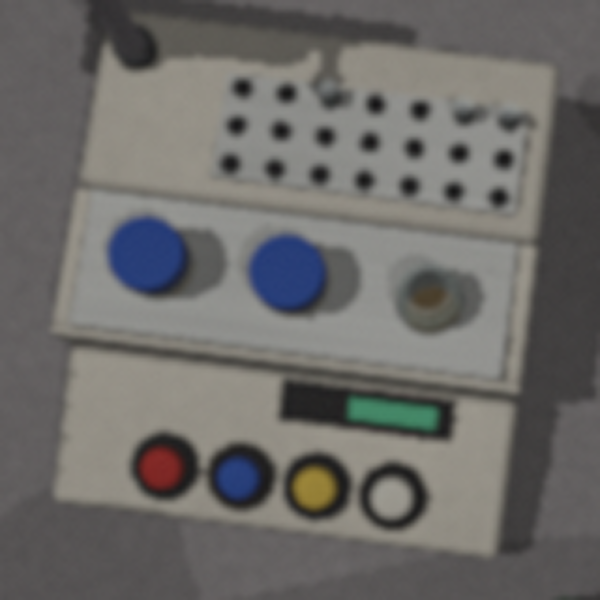

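View pics/t2.png

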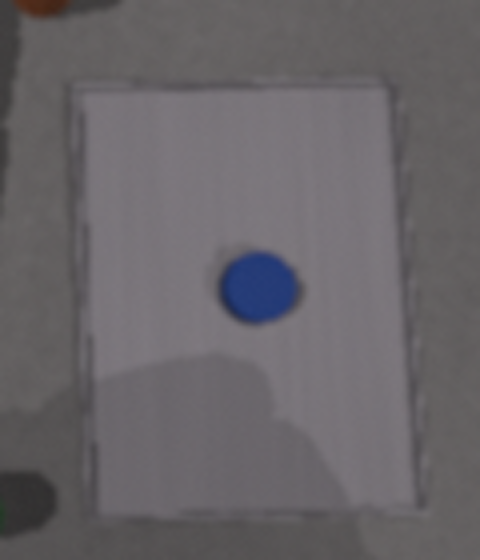

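View pics/s1.png

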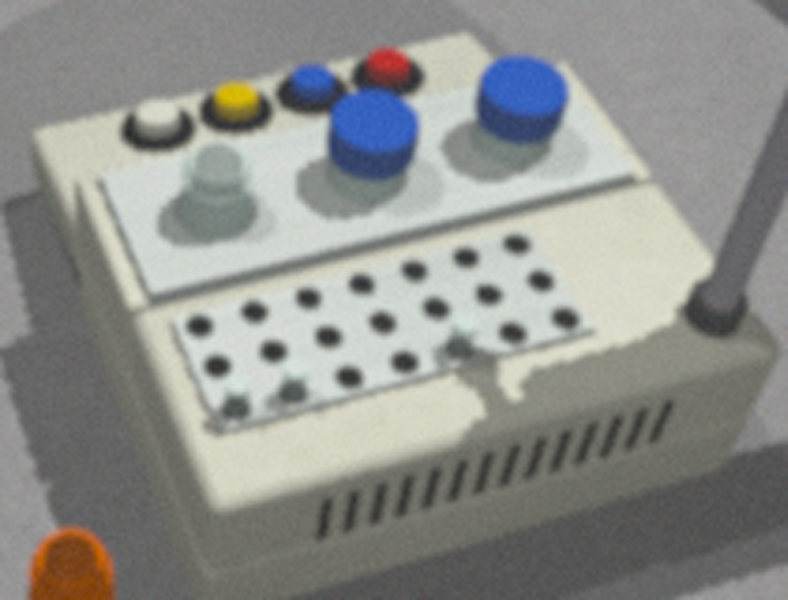

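View pics/s2.png

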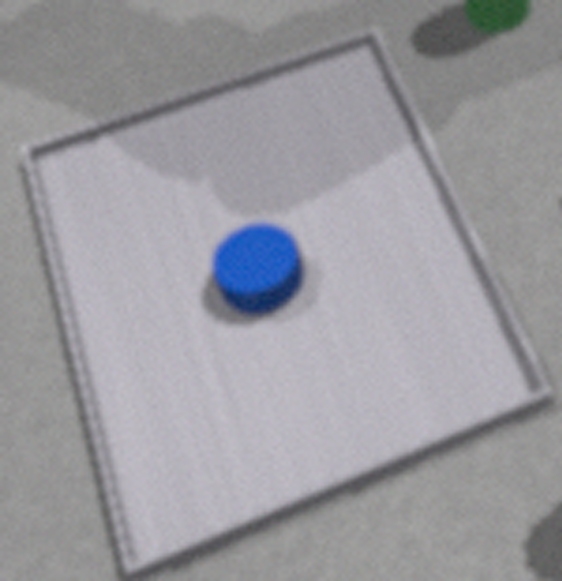

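```bash
python3 - <<'E'
from h import *
import pickle
C={k:cam(v) for k,v in pickle.load(open("cams.pkl","rb")).items()}
T,S=C['top'],C['scene']
obs=dict(red=((192.7,244.5),(353.7,181.5)),blue=((213.7,247.5),(333.2,186.3)),yellow=((233.7,249.9),(312.9,191.1)),white=((254.5,252.3),(291.9,196.5)),
 capb=((189.2,188),(389.2,188.2)),capc=((226.8,192.5),(349.7,197)),mouth=((265.2,197.3),(308.1,207.7)),cap=((374.7,231.7),(168.5,274.3)))
for k,(a,b) in obs.items():
    X,r=tri([(T,*a),(S,*b)]); print(k,X.round(4),np.round(r,1).tolist())
print('cap at z',atz(T,374.7,231.7,.023),atz(S,168.5,274.3,.023))
for k in ['capb','capc','mouth']:
  print(k,[atz(c,*obs[k][i],.135 if k=='mouth' else .138).round(4) for i,c in enumerate((T,S))])
# tray corners top outer approx
for p in [(70,85),(390,85),(425,510),(97,515)]: print(atz(T,310+p[0]/4,160+p[1]/4,.012).round(4))
for p in [(27,152),(372,35),(548,395),(125,572)]: print(atz(S,100+p[0]/3.75,205+p[1]/3.75,.012).round(4))
E
```

```text
red [0.4712 0.0955 0.0607] [[-0.6, -0.3], [-0.7, 0.1]]
blue [0.4643 0.0512 0.0599] [[-0.7, -0.3], [-0.9, 0.1]]
yellow [0.4583 0.0084 0.0596] [[-0.6, -0.3], [-0.7, 0.1]]
white [ 0.4526 -0.0356  0.0586] [[-0.6, -0.3], [-0.8, 0.1]]
capb [0.5778 0.0878 0.1357] [[-0.8, -0.5], [-1.1, 0.2]]
capc [0.5672 0.0136 0.1374] [[-0.9, -0.5], [-1.2, 0.2]]
mouth [ 0.5568 -0.0613  0.1359] [[-1.2, -0.6], [-1.6, 0.2]]
cap [ 0.496  -0.3034  0.0195] [[-0.8, -0.2], [-1.0, 0.0]]
cap at z [ 0.4952101  -0.30413706  0.023     ] [ 0.49945615 -0.30179869  0.023     ]
capb [array([0.5763, 0.0856, 0.138 ]), array([0.58  , 0.0879, 0.138 ])]
capc [array([0.5661, 0.0116, 0.138 ]), array([0.5683, 0.0153, 0.138 ])]
mouth [array([ 0.5559, -0.0636,  0.135 ]), array([ 0.5569, -0.0583,  0.135 ])]
[ 0.6151 -0.204   0.012 ]
[ 0.6121 -0.3891  0.012 ]
[ 0.3705 -0.3926  0.012 ]
[ 0.3708 -0.2104  0.012 ]
[ 0.3746 -0.3897  0.012 ]
[ 0.374  -0.2058  0.012 ]
[ 0.6193 -0.204   0.012 ]
[ 0.6184 -0.3917  0.012 ]
```

Candidates for the cap in the top view are the loose cap at (375,232), capped vials at (189,188) and (227,193), and a bottle cap at (449,71). I choose the one on the tray, (375,232). The open vials are the clear one in the block at (265,197), green at (303,288) and orange at (322,152), and I choose the clear one. The yellow key is at (234,250), and the blue key at (214,248) lies between it and red. The crops confirm these. Moving toward the yellow key with the fingers shut.

carry_out --pt "-0.4 -0.45 0 0.09 -1" --pt "-0.85 -0.95 0 0.18 -1" --pt "-0.85 -1 0 0.281 -1" --pt "-0.85 -1 0 0.281 -1"

```text
clock: 0.55
eef_pos: [0.2201, -0.3634, 0.2562]
tool_rot: [-0.657, 0.754, 0.001, 0.001]
ft_force: [0.2, 0.3, 0.7]
grip_width: 0.0282
```

```bash
cat >> h.py <<'E'
YAW=np.radians(-8.05)
def todo(o,tgt,rollx=None):
    """tool units to reach world TCP tgt; desired tool x heading rad"""
    M=R.from_quat(o['tool_rot']).as_matrix()
    s=M.T@(np.array(tgt)-o['eef_pos'])/0.1
    h=np.arctan2(M[1,0],M[0,0]); out=[s.round(3)]
    if rollx is not None: out.append(round(-np.degrees((rollx-h+np.pi)%(2*np.pi)-np.pi)/90,3))
    return out
HX=YAW-np.pi/2
E
cat > st.py <<'E'
import sys
from h import *
from workcell import bot
o=bot.get_obs(); print(round(o['clock'],2),o['eef_pos'].round(4),o['ft_force'].round(2),o['grip_width'].round(4),o['joint_pos'].round(2))
if len(sys.argv)>3: print(todo(o,[float(a) for a in sys.argv[1:4]],HX))
E
python3 st.py 0.4583 0.0084 0.12
```

```text
Traceback (most recent call last):
  File "st.py", line 4, in <module>
    o=bot.get_obs(); print(round(o['clock'],2),o['eef_pos'].round(4),o['ft_force'].round(2),o['grip_width'].round(4),o['joint_pos'].round(2))
                                                                                            ^^^^^^^^^^^^^^^^^^^^^
AttributeError: 'float' object has no attribute 'round'
```

```bash
sed -i "s/o\['grip_width'\].round(4)/round(o['grip_width'],4)/" st.py; python3 st.py 0.4583 0.0084 0.12
```

```text
0.55 [ 0.2201 -0.3634  0.2562] [0.22 0.33 0.74] 0.0282 [-1.03  0.09 -0.17  1.3   0.    2.25]
[array([-4.007, -1.851,  1.369]), np.float64(0.002)]
```

carry_out --pt "-0.5 -0.25 0.1 0 -1" --pt "-1 -0.47 0.2 0 -1" --pt "-1 -0.47 0.2 0 -1"

```text
clock: 0.85
eef_pos: [0.2798, -0.2711, 0.2353]
tool_rot: [-0.658, 0.753, 0.001, 0.0]
ft_force: [-0.2, -1.0, 1.1]
grip_width: -0.0001
```

carry_out --pt "-0.5 -0.25 0.1 0 -1" --pt "-1 -0.47 0.2 0 -1" --pt "-1 -0.47 0.2 0 -1"

```text
clock: 1.15
eef_pos: [0.3408, -0.1787, 0.2154]
tool_rot: [-0.658, 0.753, 0.001, 0.0]
ft_force: [-0.3, -0.3, -0.6]
grip_width: 0.0
```

carry_out --pt "-0.5 -0.25 0.1 0 -1" --pt "-1 -0.47 0.2 0 -1" --pt "-1 -0.47 0.2 0 -1"

```text
clock: 1.45
eef_pos: [0.4018, -0.0864, 0.1954]
tool_rot: [-0.658, 0.753, 0.001, 0.0]
ft_force: [-0.4, -0.9, -0.4]
grip_width: 0.0
```

carry_out --pt "-0.5 -0.25 0.1 0 -1" --pt "-1 -0.47 0.2 0 -1" --pt "-1 -0.47 0.2 0 -1" --pt "-1 -0.47 0.2 0 -1"

```text
clock: 1.85
eef_pos: [0.4574, -0.0345, 0.1756]
tool_rot: [-0.674, 0.739, 0.011, 0.01]
ft_force: [-0.4, -1.2, -0.3]
grip_width: 0.0002
```

```bash
python3 st.py 0.4583 0.0084 0.12; python3 - <<'E'
from workcell import bot, imaging
import cv2,pickle
pickle.dump(dict(imaging.camera_model("wrist")),open("w1.pkl","wb"))
cv2.imwrite("pics/w1.png",imaging.camera("wrist")[:,:,::-1])
E
```

```text
1.85 [ 0.4574 -0.0345  0.1756] [-0.37 -1.24 -0.32] 0.0002 [-0.09  0.22 -0.25  1.11  0.03  3.14]
[array([-0.412,  0.029,  0.568]), np.float64(0.031)]
```

View pics/w1.png

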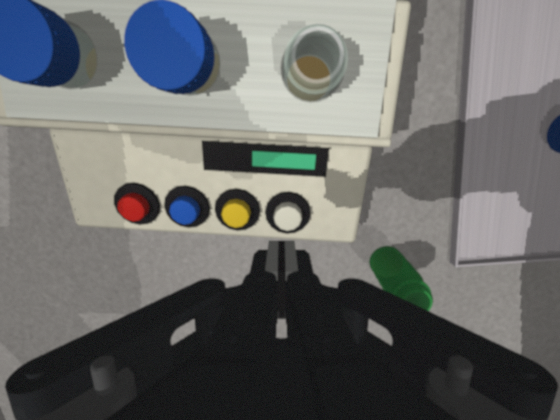

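carry_out --pt "0 0 0 -0.5 -1" --pt "0 0 0 -0.965 -1" --pt "0 0 0 -0.965 -1" --pt "0 0 0 -0.965 -1" --pt "0 0 0 -0.965 -1" --pt "0 0 0 -0.965 -1" --pt "0 0 0 -0.965 -1" --pt "0 0 0 -0.965 -1" --pt "0 0 0 -0.965 -1" --pt "0 0 0 -0.965 -1" --pt "0 0 0 -0.965 -1" --pt "0 0 0 -0.965 -1"

```text
clock: 3.1
eef_pos: [0.4566, -0.0351, 0.1767]
tool_rot: [0.997, -0.075, 0.0, -0.015]
ft_force: [-0.1, -0.7, 0.3]
grip_width: -0.0001
```

```bash
sed -i 's/^HX=.*/HX=YAW/' h.py; python3 st.py 0.4583 0.0084 0.12; python3 - <<'E'
from workcell import bot, imaging
import cv2,pickle
pickle.dump(dict(imaging.camera_model("wrist")),open("w2.pkl","wb"))
cv2.imwrite("pics/w2.png",imaging.camera("wrist")[:,:,::-1])
E
```

```text
3.1 [ 0.4566 -0.0351  0.1767] [-0.07 -0.73  0.27] -0.0001 [-0.09  0.21 -0.25  1.11  0.03  1.63]
[array([-0.047, -0.416,  0.58 ]), np.float64(-0.007)]
```

View pics/w2.png

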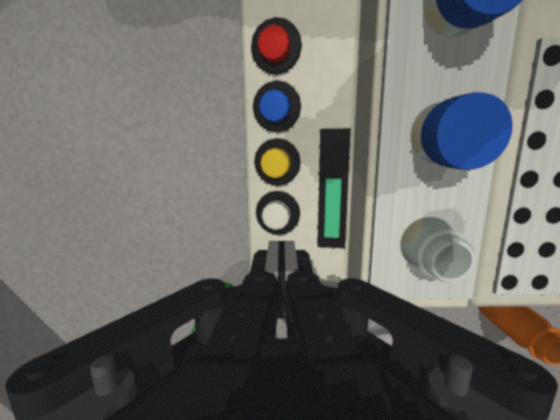

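```bash
python3 - <<'E'
from h import *
import pickle
from workcell import bot
C={k:cam(v) for k,v in pickle.load(open("cams.pkl","rb")).items()}
T,S=C['top'],C['scene'];W1=cam(pickle.load(open("w1.pkl","rb")));W=cam(pickle.load(open("w2.pkl","rb")))
print(R.from_quat(bot.get_obs()['tool_rot']).as_matrix().round(4))
obs=dict(red=((192.7,244.5),(353.7,181.5),(132,207),(274,42)),blue=((213.7,247.5),(333.2,186.3),(184,211),(274,105)),yellow=((233.7,249.9),(312.9,191.1),(236,214),(275,163)),white=((254.5,252.3),(291.9,196.5),(289,217),(277,214)))
for k,(a,b,w1,w) in obs.items():
    X,r=tri([(T,*a),(S,*b),(W1,*w1),(W,*w)]); print(k,X.round(4),np.round(r,1).tolist(), atz(W1,*w1,.0596).round(4),atz(W,*w,.0596).round(4),atz(T,*a,.0596).round(4),atz(S,*b,.0596).round(4))
# fingertip prediction
o=bot.get_obs();M=R.from_quat(o['tool_rot']).as_matrix()
print(proj(W,o['eef_pos']+M@[0,0,.025]))
E
```

```text
[[ 0.9887 -0.1499  0.0023]
 [-0.1499 -0.9883  0.0294]
 [-0.0021 -0.0294 -0.9996]]
red [0.4709 0.0951 0.0599] [[-0.4, -0.1], [-1.0, 0.4], [-1.4, 0.1], [0.3, -0.4]] [0.4708 0.0941 0.0596] [0.4707 0.095  0.0596] [0.4707 0.0944 0.0596] [0.4706 0.0977 0.0596]
blue [0.4639 0.0512 0.0594] [[-0.7, -0.2], [-1.0, 0.2], [-0.8, -0.3], [0.2, 0.4]] [0.4636 0.0504 0.0596] [0.4638 0.0515 0.0596] [0.4635 0.0496 0.0596] [0.4645 0.053  0.0596]
yellow [0.4579 0.0078 0.0597] [[-0.3, -0.1], [-1.1, 0.0], [-1.2, -0.5], [0.3, -0.3]] [0.4573 0.0069 0.0596] [0.4576 0.0075 0.0596] [0.4578 0.0071 0.0596] [0.4587 0.0097 0.0596]
white [ 0.4521 -0.0359  0.0586] [[-0.5, -0.0], [-1.0, -0.0], [-1.8, -1.4], [-0.4, 1.1]] [ 0.451  -0.0373  0.0596] [ 0.4526 -0.0348  0.0596] [ 0.4519 -0.0371  0.0596] [ 0.454  -0.0347  0.0596]
[[282.00058357 256.07250829]]
```

```bash
python3 st.py 0.4575 0.0069 0.096
```

```text
3.15 [ 0.4567 -0.0349  0.1766] [-0.37  0.21  0.35] 0.0 [-0.09  0.21 -0.25  1.11  0.03  1.63]
[array([-0.053, -0.391,  0.818]), np.float64(-0.006)]
```

carry_out --pt "-0.05 -0.39 0.4 0 -1" --pt "-0.05 -0.39 0.7 0 -1" --pt "-0.05 -0.39 0.82 0 -1" --pt "-0.05 -0.39 0.82 0 -1" --pt "-0.05 -0.39 0.82 0 -1"

```text
clock: 3.65
eef_pos: [0.4583, 0.0073, 0.0959]
tool_rot: [0.997, -0.074, -0.0, -0.015]
ft_force: [-0.3, 0.1, 0.3]
grip_width: -0.0
```

```bash
python3 st.py 0.4575 0.0069 0.096;  python3 - <<'E'
from workcell import bot, imaging
import cv2
a=imaging.camera("wrist")[100:340,140:420,::-1];b=imaging.camera("scene")[140:260,260:400,::-1]
cv2.imwrite("pics/w3.png",cv2.resize(a,None,fx=2,fy=2)); cv2.imwrite("pics/s3.png",cv2.resize(b,None,fx=4,fy=4))
E
```

```text
3.65 [0.4583 0.0073 0.0959] [-0.32  0.12  0.35] -0.0 [-0.    0.3  -0.37  0.9   0.03  1.72]
[array([-0.007,  0.005, -0.001]), np.float64(-0.005)]
```

View pics/w3.png

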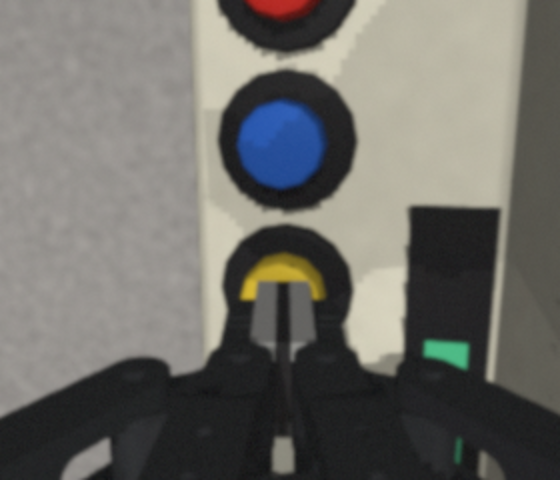

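View pics/s3.png

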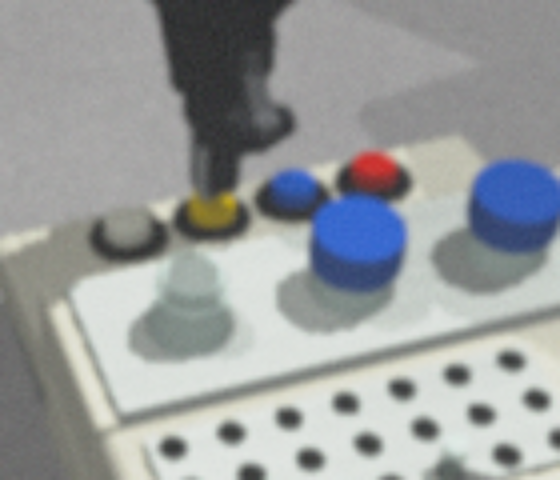

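Fingertips are centred over the yellow key (wrist crop, about (283,290)). Pressing in stages and reading the force.

carry_out --pt "0 0 0.06 0 -1" --pt "0 0 0.11 0 -1" --pt "0 0 0.13 0 -1" --pt "0 0 0.13 0 -1"

```text
clock: 4.15
eef_pos: [0.4597, 0.0076, 0.0841]
tool_rot: [0.997, -0.074, 0.002, -0.015]
ft_force: [-1.5, -0.7, 9.7]
grip_width: 0.0001
```

carry_out --pt "0 0 0.02 0 -1" --pt "0 0 0.03 0 -1" --pt "0 0 0.03 0 -1"

```text
clock: 4.45
eef_pos: [0.46, 0.0076, 0.0835]
tool_rot: [0.997, -0.074, 0.003, -0.015]
ft_force: [-7.6, -0.6, 29.6]
grip_width: 0.0001
```

carry_out --pt "0 0 -0.1 0 -1" --pt "0 0 -0.25 0 -1" --pt "0 0 -0.25 0 -1" --pt "0 0 -0.25 0 -1"

```text
clock: 4.85
eef_pos: [0.458, 0.0073, 0.1042]
tool_rot: [0.997, -0.073, 0.0, -0.015]
ft_force: [-0.5, 0.0, -0.6]
grip_width: -0.0003
```

```bash
python3 st.py 0.4701 0.0944 0.100;  python3 - <<'E'
from workcell import bot, imaging
import cv2
b=imaging.camera("scene")[140:260,260:400,::-1]
cv2.imwrite("pics/s4.png",cv2.resize(b,None,fx=4,fy=4))
E
```

```text
4.85 [0.458  0.0073 0.1042] [-0.52  0.04 -0.61] -0.0003 [-0.    0.29 -0.36  0.92  0.03  1.72]
[array([-0.008, -0.878,  0.069]), np.float64(-0.004)]
```

View pics/s4.png

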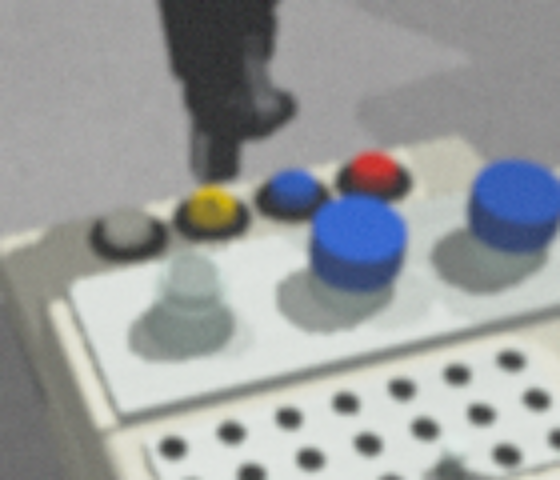

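The yellow key is back up. Next is red.

carry_out --pt "-0.01 -0.44 0.01 0 -1" --pt "-0.01 -0.88 0.03 0 -1" --pt "-0.01 -0.88 0.06 0 -1" --pt "-0.01 -0.88 0.06 0 -1" --pt "-0.01 -0.88 0.06 0 -1"

```text
clock: 5.4
eef_pos: [0.469, 0.0939, 0.1002]
tool_rot: [0.997, -0.073, -0.001, -0.014]
ft_force: [0.7, 0.0, -1.0]
grip_width: 0.0002
```

```bash
python3 st.py 0.4703 0.0944 0.0835;  python3 - <<'E'
from workcell import bot, imaging
import cv2
a=imaging.camera("wrist")[100:340,140:420,::-1]
cv2.imwrite("pics/w5.png",cv2.resize(a,None,fx=2,fy=2))
E
```

```text
5.4 [0.469  0.0939 0.1002] [ 0.68  0.02 -1.03] 0.0002 [ 0.18  0.33 -0.32  0.92  0.03  1.9 ]
[array([ 0.013, -0.002,  0.167]), np.float64(-0.004)]
```

View pics/w5.png

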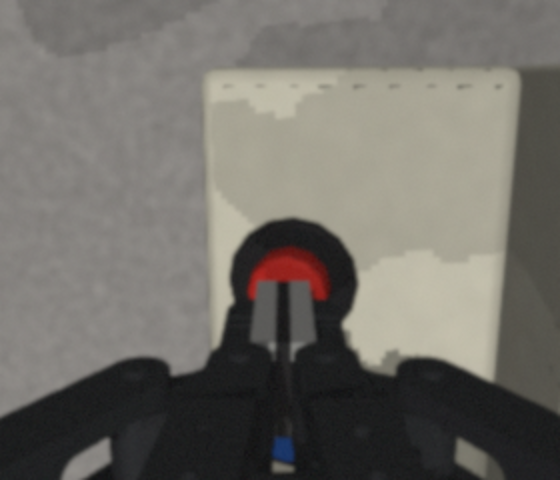

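carry_out --pt "0.015 0 0.05 0 -1" --pt "0.015 0 0.1 0 -1" --pt "0.015 0 0.14 0 -1" --pt "0.015 0 0.17 0 -1" --pt "0.015 0 0.19 0 -1" --pt "0.015 0 0.195 0 -1" --pt "0.015 0 0.195 0 -1"

```text
clock: 6.15
eef_pos: [0.4725, 0.094, 0.0839]
tool_rot: [0.997, -0.074, 0.002, -0.014]
ft_force: [-3.1, -4.7, 17.2]
grip_width: -0.0001
```

carry_out --pt "0 0 0.01 0 -1" --pt "0 0 0.01 0 -1" --pt "0 0 -0.1 0 -1" --pt "0 0 -0.21 0 -1" --pt "0 0 -0.21 0 -1" --pt "0 0 -0.21 0 -1"

```text
clock: 6.75
eef_pos: [0.4714, 0.0944, 0.1025]
tool_rot: [0.997, -0.073, -0.0, -0.015]
ft_force: [-0.3, 0.1, 0.2]
grip_width: 0.0001
```

```bash
python3 st.py 0.4637 0.0501 0.100;  python3 - <<'E'
from workcell import bot, imaging
import cv2
b=imaging.camera("scene")[140:260,260:400,::-1]
cv2.imwrite("pics/s6.png",cv2.resize(b,None,fx=4,fy=4))
E
```

```text
6.75 [0.4714 0.0944 0.1025] [-0.25  0.15  0.21] 0.0001 [ 0.18  0.33 -0.31  0.93  0.03  1.9 ]
[array([-0.012,  0.451,  0.011]), np.float64(-0.004)]
```

View pics/s6.png

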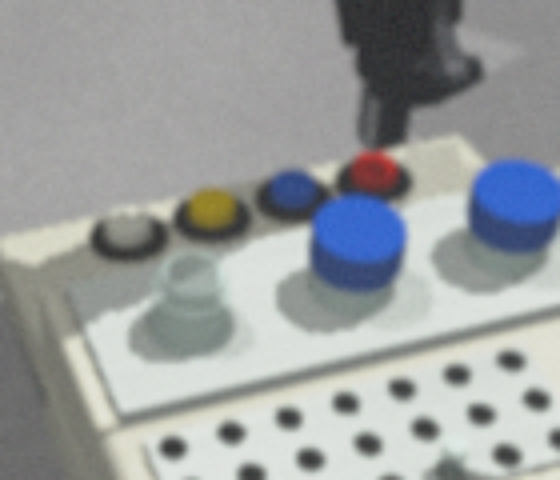

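Red is up again. Moving to blue and pressing it.

carry_out --pt "-0.01 0.3 0 0 -1" --pt "-0.01 0.445 0.01 0 -1" --pt "-0.01 0.445 0.01 0 -1" --pt "-0.01 0.445 0.01 0 -1"

```text
clock: 7.2
eef_pos: [0.4638, 0.0504, 0.0999]
tool_rot: [0.997, -0.074, -0.0, -0.015]
ft_force: [-0.1, -0.5, 0.7]
grip_width: 0.0001
```

```bash
python3 st.py 0.4637 0.0501 0.080;  python3 - <<'E'
from workcell import bot, imaging
import cv2
a=imaging.camera("wrist")[100:340,140:420,::-1]
cv2.imwrite("pics/w7.png",cv2.resize(a,None,fx=2,fy=2))
E
```

```text
7.2 [0.4638 0.0504 0.0999] [-0.08 -0.49  0.73] 0.0001 [ 0.09  0.31 -0.35  0.91  0.03  1.81]
[array([0.   , 0.009, 0.199]), np.float64(-0.005)]
```

View pics/w7.png

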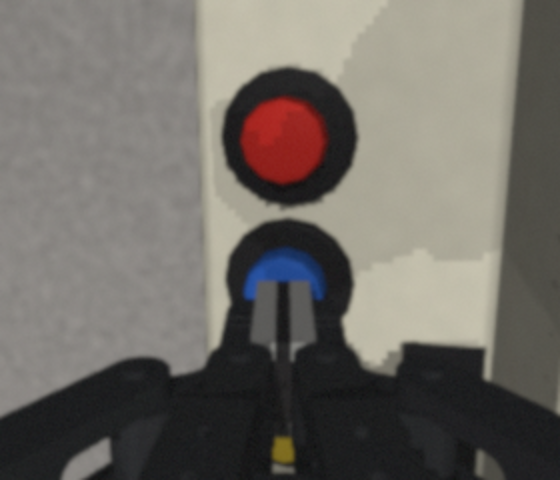

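carry_out --pt "0 0 0.05 0 -1" --pt "0 0 0.1 0 -1" --pt "0 0 0.14 0 -1" --pt "0 0 0.17 0 -1" --pt "0 0 0.19 0 -1" --pt "0 0 0.195 0 -1" --pt "0 0 0.195 0 -1"

```text
clock: 7.95
eef_pos: [0.4652, 0.0513, 0.0835]
tool_rot: [0.997, -0.073, 0.002, -0.015]
ft_force: [-5.4, -1.1, 21.0]
grip_width: 0.0
```

carry_out --pt "0 0 0.01 0 -1" --pt "0 0 0.01 0 -1" --pt "0 0 -0.1 0 -1" --pt "0 0 -0.3 0 -1" --pt "0 0 -0.7 0 -1" --pt "0 0 -0.95 0 -1" --pt "0 0 -0.95 0 -1"

```text
clock: 8.65
eef_pos: [0.4662, 0.0486, 0.1792]
tool_rot: [0.997, -0.073, 0.003, -0.016]
ft_force: [0.2, -0.2, 0.1]
grip_width: -0.0
```

```bash
python3 st.py 0.496 -0.3034 0.12;  python3 - <<'E'
from workcell import bot, imaging
import cv2
b=imaging.camera("scene")[140:260,260:400,::-1]
cv2.imwrite("pics/s8.png",cv2.resize(b,None,fx=4,fy=4))
E
```

```text
8.65 [0.4662 0.0486 0.1792] [ 0.16 -0.24  0.1 ] -0.0 [ 0.09  0.22 -0.23  1.11  0.03  1.8 ]
[array([0.806, 3.456, 0.487]), np.float64(-0.004)]
```

View pics/s8.png

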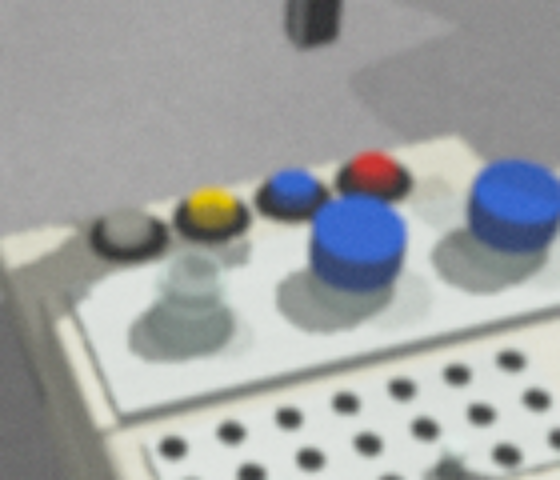

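All keys are up and white was never touched. Moving to the cap and opening the gripper on the way.

carry_out --pt "0.1 0.5 0 0 -1" --pt "0.2 1 0 0 0" --pt "0.2 1 0 0 1"

```text
clock: 9.0
eef_pos: [0.468, -0.0577, 0.1709]
tool_rot: [0.997, -0.077, -0.001, -0.014]
ft_force: [0.5, 0.3, -0.4]
grip_width: 0.0282
```

carry_out --pt "0.1 0.5 0 0 1" --pt "0.2 1 0 0 1" --pt "0.2 1 0 0 1"

```text
clock: 9.3
eef_pos: [0.4736, -0.1593, 0.1679]
tool_rot: [0.997, -0.076, -0.001, -0.014]
ft_force: [-0.6, 0.6, 0.5]
grip_width: 0.0726
```

carry_out --pt "0.1 0.5 0 0 1" --pt "0.2 1 0 0 1" --pt "0.2 1 0 0 1"

```text
clock: 9.6
eef_pos: [0.4791, -0.2606, 0.1649]
tool_rot: [0.997, -0.076, -0.001, -0.015]
ft_force: [-0.4, 0.4, 0.4]
grip_width: 0.0854
```

carry_out --pt "0.2 0.3 0 0 1" --pt "0.2 0.3 0 0 1" --pt "0.2 0.3 0 0 1" --pt "0.2 0.3 0 0 1"

```text
clock: 10.0
eef_pos: [0.4942, -0.2879, 0.165]
tool_rot: [0.997, -0.073, -0.001, -0.016]
ft_force: [0.1, 0.4, 0.2]
grip_width: 0.0856
```

```bash
python3 st.py 0.4955 -0.3045 0.12;  python3 - <<'E'
from workcell import bot, imaging
import cv2,pickle
pickle.dump(dict(imaging.camera_model("wrist")),open("w9.pkl","wb"))
cv2.imwrite("pics/w9.png",imaging.camera("wrist")[:,:,::-1])
E
```

```text
10.0 [ 0.4942 -0.2879  0.165 ] [0.11 0.41 0.17] 0.0856 [-0.54  0.45  0.06  1.2   0.03  1.18]
[array([0.039, 0.176, 0.445]), np.float64(-0.003)]
```

View pics/w9.png

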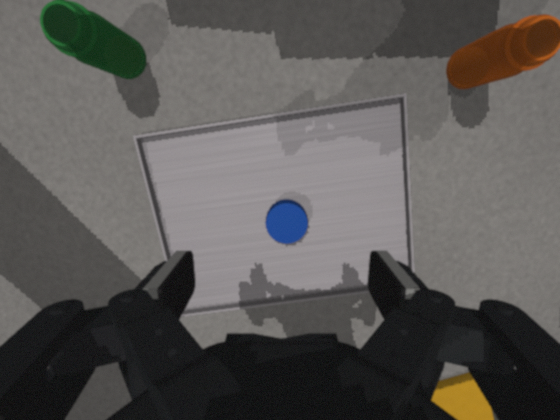

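```bash
python3 - <<'E'
from h import *
import pickle
from workcell import bot
im=cv2.imread("pics/w9.png"); hsv=cv2.cvtColor(im,cv2.COLOR_BGR2HSV)
m=cv2.inRange(hsv,(105,150,60),(125,255,255)); n,l,s,c=cv2.connectedComponentsWithStats(m); print(s[1:][s[1:,4]>200],c[1:][s[1:,4]>200])
W=cam(pickle.load(open("w9.pkl","rb")))
for z in (.013,.023): print(atz(W,287.5,221.5,z))
print(proj(W,[.4955,-.3045,.023]))
E
```

```text
[[ 267  201   40   42 1347]] [[286.37193764 221.51002227]]
[ 0.49704258 -0.30514135  0.013     ]
[ 0.49727252 -0.3022433   0.023     ]
[[285.96709623 224.05364689]]
```

carry_out --pt "0.04 0.15 0.4 0 1" --pt "0.04 0.15 0.8 0 1" --pt "0.04 0.15 0.9 0 1" --pt "0.04 0.15 0.9 0 1"

```text
clock: 10.45
eef_pos: [0.4951, -0.3006, 0.0738]
tool_rot: [0.997, -0.073, -0.002, -0.016]
ft_force: [0.2, -0.2, 0.5]
grip_width: 0.0857
```

```bash
python3 st.py 0.4965 -0.3036 0.031;  python3 - <<'E'
from workcell import bot, imaging
import cv2,pickle
pickle.dump(dict(imaging.camera_model("wrist")),open("w10.pkl","wb"))
cv2.imwrite("pics/w10.png",imaging.camera("wrist")[:,:,::-1])
E
```

```text
10.45 [ 0.4951 -0.3006  0.0738] [ 0.21 -0.18  0.5 ] 0.0857 [-0.56  0.54 -0.04  1.01  0.03  1.16]
[array([0.021, 0.042, 0.427]), np.float64(-0.003)]
```

View pics/w10.png

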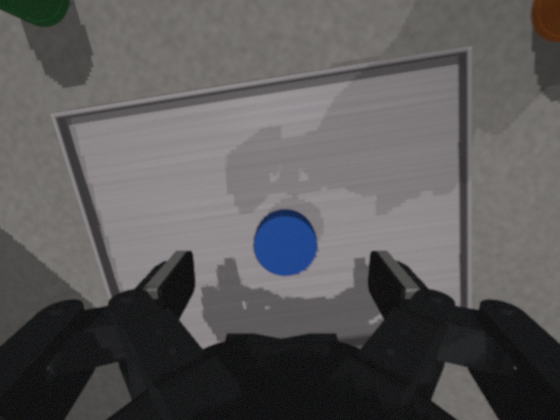

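```bash
python3 - <<'E'
from h import *
import pickle
im=cv2.imread("pics/w10.png"); hsv=cv2.cvtColor(im,cv2.COLOR_BGR2HSV)
m=cv2.inRange(hsv,(105,120,90),(125,255,255)); n,l,s,c=cv2.connectedComponentsWithStats(m); k=s[1:,4]>200; print(s[1:][k],c[1:][k])
W=cam(pickle.load(open("w10.pkl","rb")))
print(atz(W,285.5,243,.023), proj(W,[[.4965,-.303,.023]]))
E
```

```text
[[ 254  214   63   61 2986]] [[284.6929002  244.54286671]]
[ 0.49698556 -0.30200288  0.023     ] [[284.95457076 244.60934312]]
```

carry_out --pt "0.02 0.04 0.2 0 1" --pt "0.02 0.04 0.38 0 1" --pt "0.02 0.04 0.42 0 1" --pt "0.02 0.04 0.42 0 1" --pt "0.02 0.04 0.42 0 -1" --pt "0.02 0.04 0.42 0 -1" --pt "0.02 0.04 0.42 0 -1" --pt "0.02 0.04 0.42 0 -1" --pt "0.02 0.04 0.42 0 -1" --pt "0.02 0.04 0.42 0 -1"

```text
clock: 11.5
eef_pos: [0.499, -0.306, 0.0347]
tool_rot: [0.997, -0.073, 0.001, -0.014]
ft_force: [-0.6, 0.9, 5.8]
grip_width: 0.0376
```

```bash
python3 st.py 0.4965 -0.3036 0.031;  python3 - <<'E'
from workcell import bot, imaging
import cv2,pickle
cv2.imwrite("pics/w11.png",imaging.camera("wrist")[:,:,::-1])
cv2.imwrite("pics/s11.png",cv2.resize(imaging.camera("scene")[200:340,100:260,::-1],None,fx=4,fy=4))
E
```

```text
11.5 [ 0.499  -0.306   0.0347] [-0.63  0.93  5.78] 0.0376 [-0.56  0.59 -0.07  0.92  0.03  1.15]
[array([-0.028, -0.019,  0.038]), np.float64(-0.004)]
```

View pics/w11.png

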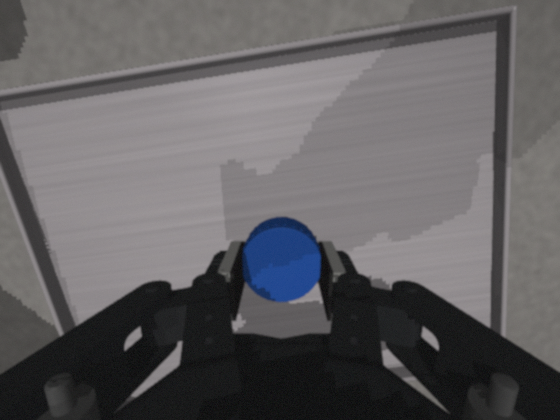

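View pics/s11.png

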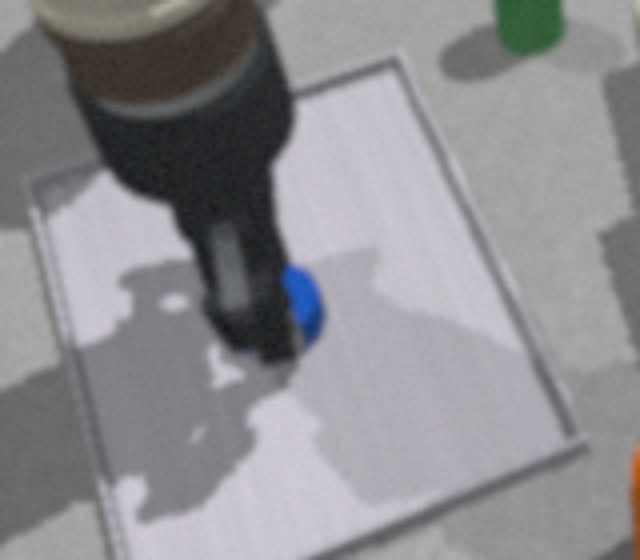

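carry_out --pt "0 0 -0.1 0 -1" --pt "0 0 -0.3 0 -1" --pt "0 0 -0.7 0 -1" --pt "0 0 -1 0 -1" --pt "0 0 -1 0 -1" --pt "0 0 -1 0 -1"

```text
clock: 12.2
eef_pos: [0.4983, -0.3087, 0.1344]
tool_rot: [0.997, -0.073, 0.001, -0.014]
ft_force: [-0.5, 0.5, -0.3]
grip_width: 0.038
```

```bash
python3 st.py 0.5562 -0.062 0.17;  python3 - <<'E'
from workcell import bot, imaging
import cv2,pickle
pickle.dump(dict(imaging.camera_model("wrist")),open("w12.pkl","wb"))
cv2.imwrite("pics/w12.png",cv2.resize(imaging.camera("wrist")[160:360,160:400,::-1],None,fx=3,fy=3))
cv2.imwrite("pics/s12.png",cv2.resize(imaging.camera("scene")[120:320,100:280,::-1],None,fx=3,fy=3))
E
```

```text
12.2 [ 0.4983 -0.3087  0.1344] [-0.55  0.48 -0.29] 0.038 [-0.57  0.49  0.05  1.14  0.03  1.15]
[array([ 0.212, -2.535, -0.284]), np.float64(-0.004)]
```

View pics/w12.png

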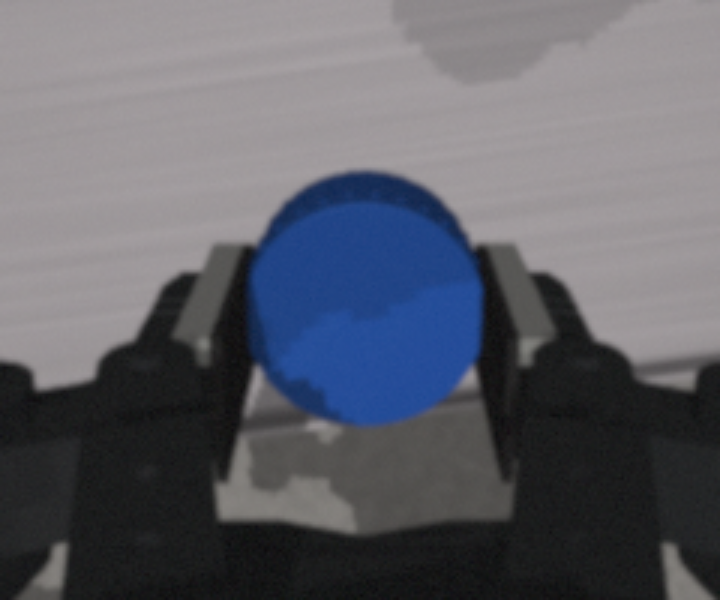

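View pics/s12.png

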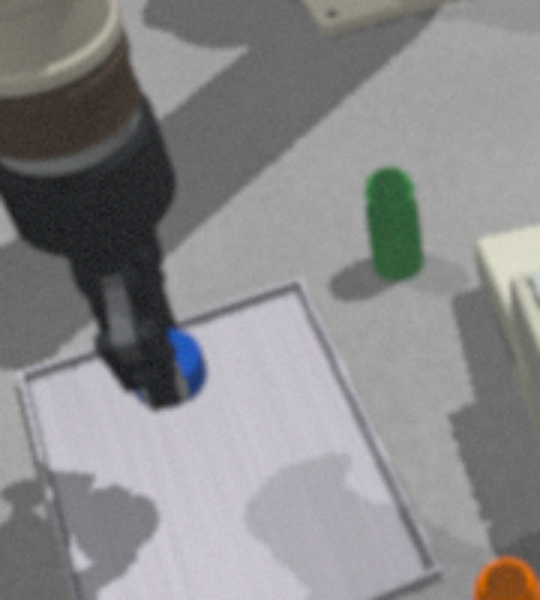

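```bash
python3 - <<'E'
from h import *
import pickle
from workcell import bot
o=bot.get_obs();W=cam(pickle.load(open("w12.pkl","rb")));M=R.from_quat(o['tool_rot']).as_matrix()
# hsv analysis
im=cv2.imread("pics/w12.png"); hsv=cv2.cvtColor(im,cv2.COLOR_BGR2HSV)
m=cv2.inRange(hsv,(105,120,40),(125,255,255)); ys,xs=np.where(m>0); print('blue bbox',xs.min()/3+160,xs.max()/3+160,ys.min()/3+160,ys.max()/3+160)
print('col361',hsv[165:215:3,361,2].tolist())
th=np.linspace(0,2*np.pi,181)
def model(p):
    c=p[:3]; Q=R.from_rotvec([p[3],p[4],0]).as_matrix()
    ring=np.c_[.02*np.cos(th),.02*np.sin(th),0*th]
    a=proj(W,c+(ring+[0,0,.01])@Q.T); b=proj(W,c+(ring-[0,0,.01])@Q.T)
    return np.array([a[:,0].min(),a[:,0].max(),a[:,1].min(),a[:,1].max(),b[:,1].min()])
ob=np.array([250,483.5,200,425.5,171])/3+160
s=least_squares(lambda p: np.r_[model(p)-ob,p[4]*100],[.4985,-.309,.11,0,0])
print(s.x[:3].round(4),np.degrees(s.x[3:]).round(2),s.fun.round(2)); print('cap centre in tool',(M.T@(s.x[:3]-o['eef_pos'])*1e3).round(1))
s=least_squares(lambda p: np.r_[model(np.r_[p,0,0])-ob],[.4985,-.309,.11])
print(s.x[:3].round(4),s.fun.round(2)); print('cap centre in tool, level',(M.T@(s.x[:3]-o['eef_pos'])*1e3).round(1))
E
```

```text
blue bbox 241.66666666666669 321.66666666666663 218.0 301.66666666666663
col361 [157, 144, 119, 96, 88, 88, 88, 88, 89, 88, 89, 96, 113, 128, 136, 137, 135]
[ 0.4984 -0.3097  0.1071] [-2.29 -0.  ] [-0.58  0.58  0.12 -0.58  0.49 -0.  ]
cap centre in tool [ 1.7  2.4 25. ]
[ 0.4984 -0.3094  0.1075] [-0.7   0.7   0.96 -0.82 -0.22]
cap centre in tool, level [ 1.7  2.  24.6]
```

The cap is held level, its centre about 25 mm ahead of the TCP. Raising it and moving near the open vial so that one wrist view shows both.

carry_out --pt "0.05 -0.2 -0.3 0 -1" --pt "0.1 -0.5 -0.5 0 -1" --pt "0.15 -0.95 -0.5 0 -1" --pt "0.15 -0.95 -0.5 0 -1"

```text
clock: 12.7
eef_pos: [0.5271, -0.2136, 0.1853]
tool_rot: [0.997, -0.07, -0.001, -0.016]
ft_force: [-0.0, 0.3, 0.2]
grip_width: 0.0378
```

carry_out --pt "0.07 -0.5 0 0 -1" --pt "0.15 -0.95 0 0 -1" --pt "0.15 -0.95 0 0 -1" --pt "0.15 -0.95 0 0 -1" --pt "0.15 -0.95 0 0 -1"

```text
clock: 13.2
eef_pos: [0.5544, -0.1271, 0.1875]
tool_rot: [0.997, -0.074, -0.001, -0.015]
ft_force: [-0.8, -0.5, 0.8]
grip_width: 0.038
```

```bash
python3 st.py 0.5562 -0.062 0.17;  python3 - <<'E'
from workcell import bot, imaging
from h import *
import cv2,pickle
o=bot.get_obs(); m=dict(imaging.camera_model("wrist"))
pickle.dump((o,m),open("w13.pkl","wb"))
cv2.imwrite("pics/w13.png",imaging.camera("wrist")[:,:,::-1])
E0=[([.4574,-.0345,.1756],"w1"),([.4567,-.0349,.1766],"w2"),([.4942,-.2879,.165],"w9"),([.4951,-.3006,.0738],"w10"),([.4983,-.3087,.1344],"w12"),(o['eef_pos'],None)]
for e,n in E0:
    c=cam(pickle.load(open(n+".pkl","rb")) if n else m); print((c['R'].T@(np.array(e)-c['eye'])*1e3).round(1))
E
```

```text
13.2 [ 0.5544 -0.1271  0.1875] [-0.78 -0.48  0.83] 0.038 [-0.24  0.42  0.08  1.24  0.03  1.48]
[array([-0.077, -0.641,  0.194]), np.float64(-0.004)]
[  -0.2  -32.8 -129.8]
[   0.5  -32.6 -129.9]
[   0.4  -32.9 -129.9]
[   0.4  -32.9 -129.9]
[   0.4  -32.8 -129.8]
[   0.4  -32.9 -129.9]
```

View pics/w13.png

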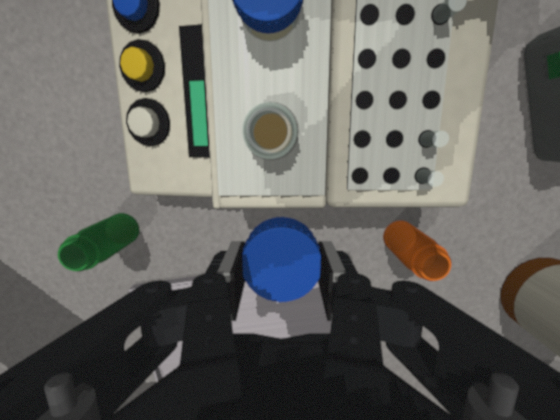

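```bash
python3 - <<'E'
from h import *
import pickle
o,m=pickle.load(open("w13.pkl","rb"));W=cam(m);M=R.from_quat(o['tool_rot']).as_matrix()
for t in [(0,0,0),(0,0,25),(0,2,15),(1.7,2,15),(0,-11,25),(0,-11,40)]: print(t,proj(W,o['eef_pos']+M@np.array(t)/1e3).round(1))
crop("pics/w13.png","pics/w13c.png",225,80,325,320,2.5)
crop("pics/w13.png","pics/w13d.png",235,95,305,165,8)
E
```

```text
(0, 0, 0) [[282.  280.3]]
(0, 0, 25) [[281.8 256.6]]
(0, 2, 15) [[281.8 268.8]]
(1.7, 2, 15) [[285.2 268.8]]
(0, -11, 25) [[281.8 237.1]]
(0, -11, 40) [[281.7 227.7]]
```

View pics/w13d.png

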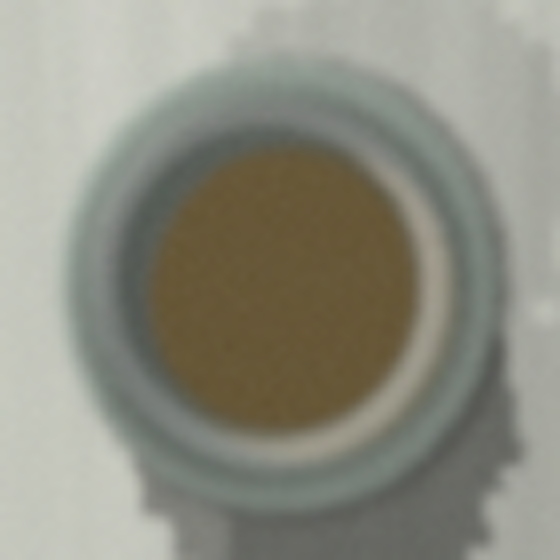

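```bash
cat > ov.py <<'E'
from h import *
import pickle,sys
o,m=pickle.load(open("w13.pkl","rb"));W=cam(m);M=R.from_quat(o['tool_rot']).as_matrix()
cx,cy=float(sys.argv[1]),float(sys.argv[2])
th=np.linspace(0,2*np.pi,121)
def draw(im,x0,y0,s,rings):
    for c,r,col in rings:
        p=proj(W,np.c_[c[0]+r*np.cos(th),c[1]+r*np.sin(th),c[2]+0*th]); p=((p+.5-[x0,y0])*s).astype(np.int32); cv2.polylines(im,[p],True,col,1)
    return im
src=cv2.imread("pics/w13.png")
def cr(x0,y0,x1,y1,s): return cv2.resize(src[y0:y1,x0:x1],None,fx=s,fy=s,interpolation=cv2.INTER_CUBIC)
a=draw(cr(235,95,305,165,8),235,95,8,[((cx,cy,.135),.0135,(0,0,255)),((cx,cy,.124),.017,(0,255,0)),((cx,cy,.113),.018,(255,0,255))])
cc=o['eef_pos']+M@(np.array([float(v) for v in sys.argv[3:6]])/1e3)
b=draw(cr(230,205,330,315,5),230,205,5,[(cc+[0,0,.01],.02,(0,0,255)),(cc-[0,0,.01],.02,(0,255,0))])
cv2.imwrite(sys.argv[6]+"a.png",a);cv2.imwrite(sys.argv[6]+"b.png",b)
E
python3 ov.py 0.556 -0.0618 0 2 24.6 pics/ov1
```

```text
(no output)
```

View pics/ov1a.png

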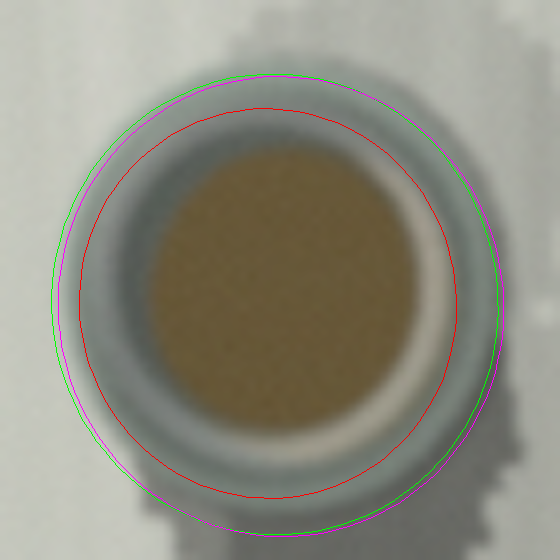

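View pics/ov1b.png

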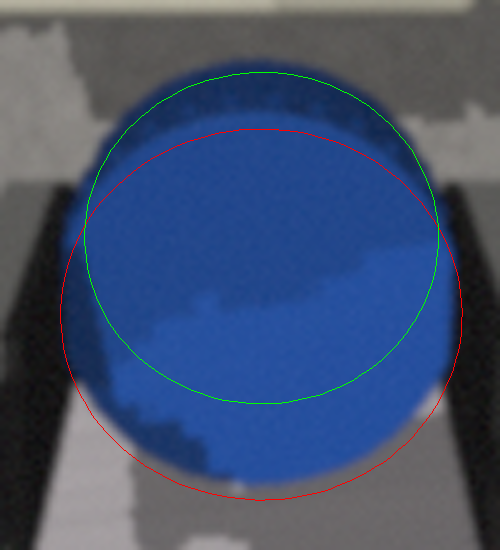

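```bash
python3 ov.py 0.5568 -0.0599 -0.3 0 27 pics/ov2
```

```text
(no output)
```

View pics/ov2a.png

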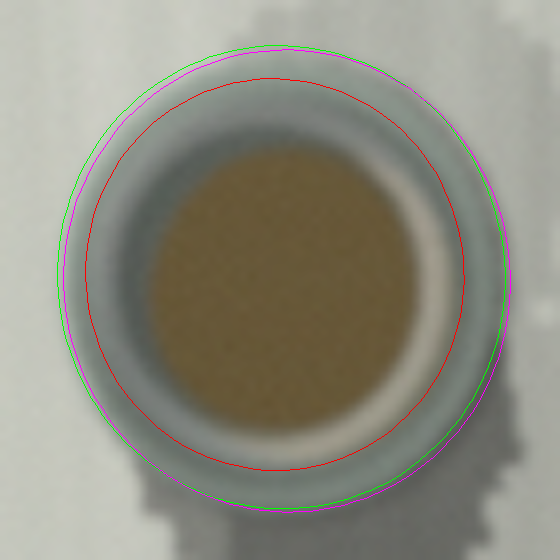

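View pics/ov2b.png

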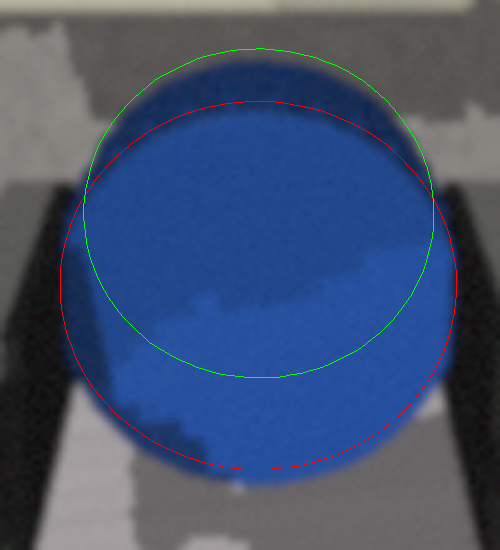

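```bash
python3 - <<'E'
from h import *
import pickle
o,m=pickle.load(open("w13.pkl","rb"));W=cam(m);M=R.from_quat(o['tool_rot']).as_matrix()
im=cv2.imread("pics/ov2b.png"); src=cv2.resize(cv2.imread("pics/w13.png")[205:315,230:330],None,fx=5,fy=5,interpolation=cv2.INTER_CUBIC)
h=cv2.cvtColor(src,cv2.COLOR_BGR2HSV)
for c in (230,260,290): print(c,'top',[(r,int(h[r,c,2])) for r in range(50,130,5)],'bot',[(r,int(h[r,c,1])) for r in range(470,505,4)])
for r in (250,300,330): print(r,[(c,int(h[r,c,1])) for c in list(range(52,82,4))+list(range(440,470,4))])
th=np.linspace(0,2*np.pi,361)
def model(p):
    c=p[:3]; Q=R.from_rotvec([p[3],p[4],0]).as_matrix()
    ring=np.c_[.02*np.cos(th),.02*np.sin(th),0*th]
    a=proj(W,c+(ring+[0,0,.01])@Q.T); b=proj(W,c+(ring-[0,0,.01])@Q.T)
    return np.array([a[:,0].min(),a[:,0].max(),a[:,1].min(),a[:,1].max(),b[:,1].min()])
ob=np.array([65,456,110,485,61])/5+[230,230,205,205,205]-.4
for tilt in (0,1):
  s=least_squares(lambda p: np.r_[model(np.r_[p[:3],p[3]*tilt,0])-ob],[.555,-.127,.16,0.01])
  print(s.x.round(4),s.fun.round(2),'tool',(M.T@(s.x[:3]-o['eef_pos'])*1e3).round(1))
E
```

```text
230 top [(50, 89), (55, 84), (60, 89), (65, 91), (70, 91), (75, 91), (80, 91), (85, 91), (90, 92), (95, 99), (100, 106), (105, 106), (110, 112), (115, 129), (120, 141), (125, 142)] bot [(470, 195), (474, 181), (478, 136), (482, 75), (486, 32), (490, 11), (494, 7), (498, 10), (502, 10)]
260 top [(50, 89), (55, 86), (60, 89), (65, 91), (70, 91), (75, 91), (80, 89), (85, 88), (90, 89), (95, 91), (100, 92), (105, 97), (110, 113), (115, 133), (120, 142), (125, 142)] bot [(470, 195), (474, 195), (478, 180), (482, 144), (486, 87), (490, 30), (494, 10), (498, 10), (502, 10)]
290 top [(50, 90), (55, 89), (60, 87), (65, 89), (70, 89), (75, 89), (80, 89), (85, 88), (90, 88), (95, 90), (100, 89), (105, 86), (110, 95), (115, 120), (120, 139), (125, 143)] bot [(470, 195), (474, 186), (478, 158), (482, 103), (486, 44), (490, 12), (494, 10), (498, 5), (502, 5)]
250 [(52, 11), (56, 97), (60, 158), (64, 177), (68, 185), (72, 189), (76, 186), (80, 192), (440, 198), (444, 197), (448, 188), (452, 183), (456, 174), (460, 128), (464, 12), (468, 38)]
300 [(52, 40), (56, 20), (60, 125), (64, 184), (68, 194), (72, 183), (76, 190), (80, 187), (440, 192), (444, 193), (448, 188), (452, 170), (456, 161), (460, 90), (464, 13), (468, 30)]
330 [(52, 36), (56, 33), (60, 92), (64, 139), (68, 177), (72, 183), (76, 185), (80, 194), (440, 193), (444, 191), (448, 182), (452, 178), (456, 153), (460, 64), (464, 10), (468, 10)]
[ 0.5542 -0.1276  0.1609  0.01  ] [-0.58  0.58  0.81 -0.67 -0.21] tool [-0.   1.2 26.6]
[ 0.5542 -0.1278  0.1605 -0.034 ] [-0.47  0.47  0.09 -0.47  0.4 ] tool [ 0.   1.5 27. ]
```

```bash
python3 - <<'E'
from h import *
import pickle
o,m=pickle.load(open("w13.pkl","rb"));W=cam(m);M=R.from_quat(o['tool_rot']).as_matrix()
th=np.linspace(0,2*np.pi,361)
def model(p):
    c=p[:3]; Q=R.from_rotvec([p[3],p[4],0]).as_matrix()
    ring=np.c_[.02*np.cos(th),.02*np.sin(th),0*th]
    a=proj(W,c+(ring+[0,0,.01])@Q.T); b=proj(W,c+(ring-[0,0,.01])@Q.T)
    return np.array([a[:,0].min(),a[:,0].max(),a[:,1].min(),a[:,1].max(),b[:,1].min()])
ob=np.array([59.5,460.5,112,485,61])/5+[230,230,205,205,205]-.4
for tilt in (0,1):
  s=least_squares(lambda p: np.r_[model(np.r_[p[:3],p[3]*tilt,0])-ob],[.555,-.127,.16,0.01])
  print(s.x.round(4),s.fun.round(2),'tool',(M.T@(s.x[:3]-o['eef_pos'])*1e3).round(1))
# vial ring
def vm(p):
    b=proj(W,np.c_[p[0]+.017*np.cos(th),p[1]+.017*np.sin(th),p[2]+0*th]); return np.array([b[:,0].min(),b[:,0].max(),b[:,1].min(),b[:,1].max()])
ob=np.array([68,505,58,510])/8+[235,235,95,95]-.45
s=least_squares(lambda p:vm(np.r_[p,.124])-ob,[.557,-.06]);print(s.x.round(4),s.fun.round(2))
print(todo(o,o['eef_pos']+np.array([s.x[0]-.5542,s.x[1]+.1277,0]),HX))
E
```

```text
[ 0.5542 -0.1271  0.1622  0.01  ] [ 0.03 -0.03  0.34 -0.02 -0.37] tool [-0.1  0.7 25.3]
[ 0.5542 -0.1272  0.162  -0.0165] [ 0.08 -0.08 -0.01  0.08 -0.07] tool [-0.1  0.9 25.5]
[ 0.5571 -0.0605] [-0.64  0.64 -0.61  0.7 ]
[array([-0.07 , -0.669,  0.02 ]), np.float64(-0.004)]
```

carry_out --pt "-0.035 -0.33 0.01 0 -1" --pt "-0.07 -0.6 0.02 0 -1" --pt "-0.07 -0.663 0.02 0 -1" --pt "-0.07 -0.663 0.02 0 -1" --pt "-0.07 -0.663 0.02 0 -1" --pt "-0.07 -0.663 0.02 0 -1"

```text
clock: 13.85
eef_pos: [0.558, -0.0612, 0.1887]
tool_rot: [0.997, -0.074, -0.0, -0.015]
ft_force: [-0.4, 0.2, 0.4]
grip_width: 0.0382
```

```bash
python3 - <<'E'
from h import *
from workcell import bot, imaging
import pickle
o=bot.get_obs();M=R.from_quat(o['tool_rot']).as_matrix()
print(o['eef_pos'].round(4),o['ft_force'].round(1),'cap est',(o['eef_pos']+M@np.array([-.0001,.0008,.0254])).round(4))
m=dict(imaging.camera_model("wrist"));pickle.dump((o,m),open("w14.pkl","wb"))
cv2.imwrite("pics/w14.png",imaging.camera("wrist")[:,:,::-1])
b=imaging.camera("scene")[110:270,240:420,::-1]
cv2.imwrite("pics/s14.png",cv2.resize(b,None,fx=4,fy=3.75,interpolation=cv2.INTER_CUBIC))
E
```

```text
[ 0.558  -0.0612  0.1887] [-0.4  0.2  0.4] cap est [ 0.5578 -0.0612  0.1633]
```

View pics/w14.png

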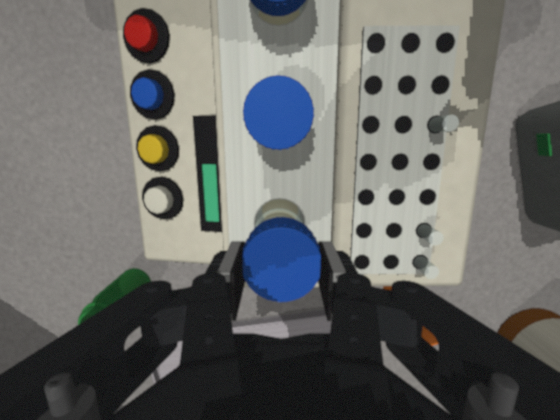

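View pics/s14.png

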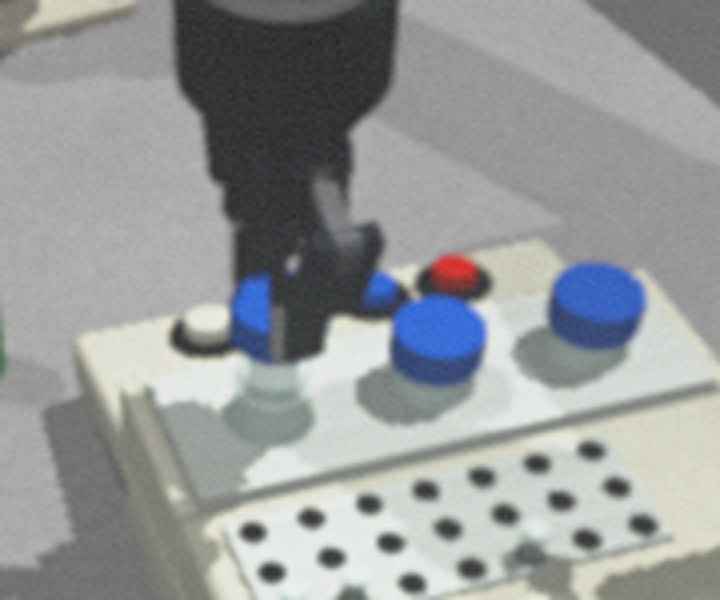

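carry_out --pt "-0.007 -0.005 0.05 0 -1" --pt "-0.007 -0.003 0.1 0 -1" --pt "-0.007 -0.001 0.15 0 -1" --pt "-0.007 0 0.19 0 -1" --pt "-0.007 0.001 0.22 0 -1" --pt "-0.007 0.001 0.22 0 -1" --pt "-0.007 0.001 0.22 0 -1"

```text
clock: 14.65
eef_pos: [0.5574, -0.0591, 0.1667]
tool_rot: [0.997, -0.073, -0.0, -0.015]
ft_force: [-0.3, -0.1, 0.0]
grip_width: 0.0377
```

```bash
python3 - <<'E'
from h import *
from workcell import bot, imaging
import pickle
o=bot.get_obs();M=R.from_quat(o['tool_rot']).as_matrix()
print(o['eef_pos'].round(4),o['ft_force'].round(1),o['ft_torque'].round(2),'cap est',(o['eef_pos']+M@np.array([-.0001,.0008,.0254])).round(4))
cv2.imwrite("pics/w15.png",cv2.resize(imaging.camera("wrist")[160:360,160:400,::-1],None,fx=3,fy=3))
b=imaging.camera("scene")[150:250,260:360,::-1]
cv2.imwrite("pics/s15.png",cv2.resize(b,None,fx=6,fy=6,interpolation=cv2.INTER_CUBIC))
E
```

```text
[ 0.5574 -0.0591  0.1667] [-0.3 -0.1  0. ] [-0.06  0.    0.01] cap est [ 0.5573 -0.0591  0.1413]
```

View pics/w15.png

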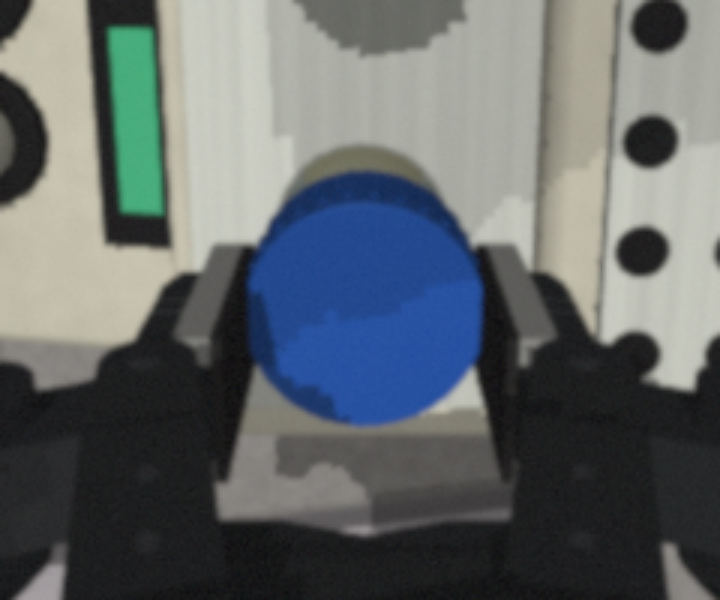

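View pics/s15.png

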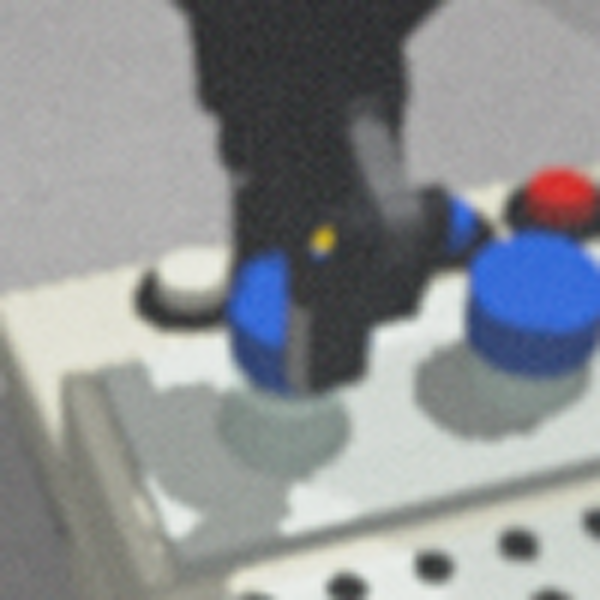

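```bash
python3 - <<'E'
from h import *
from workcell import bot, imaging
o=bot.get_obs();M=R.from_quat(o['tool_rot']).as_matrix();W=cam(imaging.camera_model("wrist"))
print(o['eef_pos'].round(4),o['ft_force'].round(1))
th=np.linspace(0,2*np.pi,361)
im=cv2.imread("pics/w15.png")
def ring(c,r,col):
    p=((proj(W,np.c_[c[0]+r*np.cos(th),c[1]+r*np.sin(th),c[2]+0*th])+.5-160)*3); cv2.polylines(im,[p.astype(np.int32)],True,col,1); print(p[:,0].min().round(),p[:,0].max().round(),p[:,1].min().round())
for z,r,c in ((.124,.017,(0,255,0)),(.113,.018,(255,0,255)),(.103,.018,(0,255,255))): ring((.5571,-.0605,z),r,c)
cc=o['eef_pos']+M@np.array([-.0001,.0008,.0254])
ring(cc+[0,0,.01],.02,(0,0,255)); ring(cc-[0,0,.01],.02,(0,128,255))
cv2.imwrite("pics/ov15.png",im[100:450,150:570])
E
```

```text
[ 0.5576 -0.0591  0.167 ] [-0.2 -0.4  0.5]
280.0 452.0 183.0
280.0 451.0 163.0
284.0 447.0 151.0
246.0 486.0 204.0
260.0 472.0 171.0
```

View pics/ov15.png

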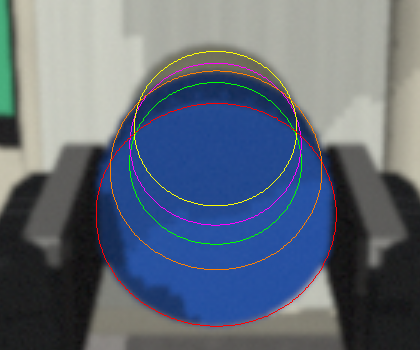

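carry_out --pt "-0.004 0.004 0.02 0 -1" --pt "-0.004 0.005 0.04 0 -1" --pt "-0.004 0.006 0.05 0 -1" --pt "-0.004 0.006 0.06 0 -1" --pt "-0.004 0.006 0.06 0 -1"

```text
clock: 15.25
eef_pos: [0.5567, -0.0596, 0.1604]
tool_rot: [0.997, -0.073, -0.0, -0.015]
ft_force: [0.5, -0.7, 0.8]
grip_width: 0.0377
```

carry_out --pt "0 0.001 0.01 0 -1" --pt "0 0.001 0.02 0 -1" --pt "0 0.001 0.02 0 -1"

```text
clock: 15.55
eef_pos: [0.5568, -0.0596, 0.1586]
tool_rot: [0.997, -0.073, -0.0, -0.015]
ft_force: [0.2, -0.3, 0.7]
grip_width: 0.0379
```

carry_out --pt "0 0.001 0.01 0 -1" --pt "0 0.001 0.02 0 -1" --pt "0 0.001 0.02 0 -1"

```text
clock: 15.85
eef_pos: [0.5572, -0.0599, 0.1575]
tool_rot: [0.997, -0.073, 0.001, -0.015]
ft_force: [-1.3, -1.8, 4.5]
grip_width: 0.0376
```

Contact at TCP z of about 0.158, where the cap rests on the bead, with little side force. Pressing on.

carry_out --pt "0 0.001 0.01 0 -1" --pt "0 0.001 0.02 0 -1" --pt "0 0.001 0.02 0 -1"

```text
clock: 16.15
eef_pos: [0.5574, -0.06, 0.1559]
tool_rot: [0.997, -0.073, 0.001, -0.014]
ft_force: [-2.2, -2.0, 4.8]
grip_width: 0.0375
```

carry_out --pt "0 0.001 0.01 0 -1" --pt "0 0.001 0.02 0 -1" --pt "0 0.001 0.02 0 -1"

```text
clock: 16.45
eef_pos: [0.5564, -0.0594, 0.1517]
tool_rot: [0.997, -0.073, -0.001, -0.015]
ft_force: [0.1, -1.0, -2.4]
grip_width: 0.0377
```

carry_out --pt "0 0.001 0.01 0 -1" --pt "0 0.001 0.03 0 -1" --pt "0 0.001 0.03 0 -1"

```text
clock: 16.75
eef_pos: [0.5572, -0.0597, 0.1502]
tool_rot: [0.997, -0.073, 0.0, -0.015]
ft_force: [-0.8, -1.1, 3.1]
grip_width: 0.0377
```

carry_out --pt "0 0.001 0.01 0 -1" --pt "0 0.001 0.02 0 -1" --pt "0 0.001 0.02 0 -1"

```text
clock: 17.05
eef_pos: [0.5575, -0.0601, 0.1499]
tool_rot: [0.997, -0.073, 0.001, -0.014]
ft_force: [-3.1, -2.0, 11.4]
grip_width: 0.0379
```

The click has happened: the force dropped and then rose against a hard stop at z of about 0.150. Pressing harder and holding.

carry_out --pt "0 0.001 0.01 0 -1" --pt "0 0.001 0.02 0 -1" --pt "0 0.001 0.03 0 -1" --pt "0 0.001 0.03 0 -1" --pt "0 0.001 0.03 0 -1"

```text
clock: 17.55
eef_pos: [0.5577, -0.0604, 0.1498]
tool_rot: [0.997, -0.073, 0.003, -0.014]
ft_force: [-8.3, -1.7, 25.4]
grip_width: 0.0381
```

```bash
python3 - <<'E'
from h import *
from workcell import bot, imaging
o=bot.get_obs()
print(o['clock'],o['eef_pos'].round(4),o['ft_force'].round(1),o['ft_torque'].round(2))
cv2.imwrite("pics/w16.png",imaging.camera("wrist")[:,:,::-1])
b=imaging.camera("scene")[130:270,250:420,::-1]
cv2.imwrite("pics/s16.png",cv2.resize(b,None,fx=4,fy=4,interpolation=cv2.INTER_CUBIC))
E
```

```text
17.55 [ 0.5577 -0.0604  0.1498] [-8.3 -1.7 25.4] [-0.38  1.87  0.01]
```

View pics/w16.png

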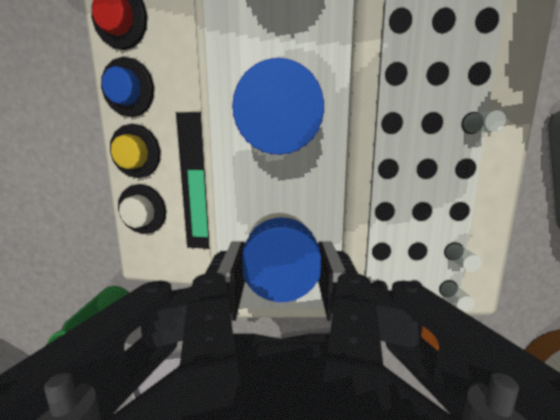

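View pics/s16.png

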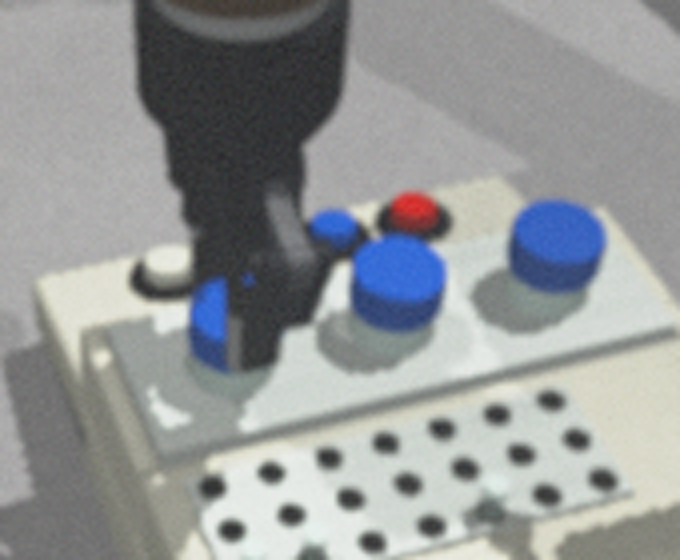

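carry_out --pt "0 0 0 0 -1" --pt "0 0 0 0 -1" --pt "0 0 0 0 -1" --pt "0 0 0 0 -1" --pt "0 0 0 0 -1"

```text
clock: 18.15
eef_pos: [0.5577, -0.0604, 0.1497]
tool_rot: [0.997, -0.073, 0.003, -0.014]
ft_force: [-8.2, -2.4, 24.5]
grip_width: 0.0377
```

```bash
python3 - <<'E'
from workcell import bot, order
o=bot.get_obs(); print(o['clock'],o['eef_pos'].round(4),o['ft_force'].round(1),o['grip_width'])
if o['ft_force'][2]>15: print(order.job_done())
E
```

```text
18.15 [ 0.5577 -0.0604  0.1497] [-8.2 -2.4 24.5] 0.03769343542813615
the job is handed in; nothing more can be done
None
```

The job is done and handed in at 18.2 s of the allowed 54 s, with the arm still gripping the cap and pressing it down.

- **Keys:** I pressed yellow, then red, then blue. The last force readings were about 30 N, 17 N and 21 N, well past the 4.5 N needed to bottom them. A scene picture after each release looked as if that key was back up. The white key was never touched.
- **Cap:** I took the loose blue cap from the tray and pressed it onto the open vial in the right-hand well. The force rose, dropped at the click, then rose again at a stop. The tool came down about 8 mm from first contact, against 8.6 mm expected. I kept pressing at about 25 N, and over the last half second the height held steady at 0.1497–0.1498 m.
- **Final picture:** The pressed cap looks level with its neighbours, and both capped vials stand in their wells.

**Checks that were off:**
- The tool ended up tilted about 1.7° after the last joint hit its limit early on, and I did not correct it. The cap looked level in the grip to within about 1°.
- There is a sideways force of about 8 N in the final push.
- My camera positions for the vial differed by 1–5 mm in y between views. I used the wrist view, which showed both the cap and the vial, to line up the cap.

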